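Sweep the washers through the gate into the slot

TASK

Sweep the three loose steel washers across the tray deck with your fingertips and push them through the narrow gate into the slot, one after another, letting each drop in before the next. Only push them, never pick them up, and leave the nut, the standing bolt and everything else on the bench where they are.

Things in the scene. Friction and masses are not known exactly. Their poses are not given: they have to be found in the camera images.
- tray: wooden sorting tray fixed to the bench. Origin on the bench top, z up; +y points from the deck to the gate and slot. Plywood deck 75 mm above the bench, x -140 to 140, y -180 to 57 mm, then a sharp drop. 8 mm thick rims rise 15 mm above the deck at x = -140, x = 140, y = -180. A fence at y = 45 to 57, 20 mm above the deck, closes the full width but for the gate.
- deck (a point): point on the deck surface 51 mm before the gate, at x = 0, y = 0 of the tray; tray axes. Three washers, a nut and a bolt are scattered around it, one at each of five places: about (-70,-18), (-60,-85), (0,-105), (60,-85), (70,-18) mm in x, y from here, each within 6 mm. Which is where changes.
- gate (a point): middle of the gate opening, at deck level; tray axes (+y leads through to the slot). The gate is 58 mm wide between two round steel posts of 12 mm diameter and 20 mm high; open above. The drop into the slot begins 6 mm beyond this point.
- slot (a point): centre of the slot's floor; tray axes. The slot is an open-topped pocket right behind the gate, 100 mm along x, 80 mm along y, its floor 70 mm below the deck, its outer walls 20 mm higher than the deck.
- washer_a: thick plain steel washer, 44 mm outside diameter, 21 mm hole, 8 mm thick, about 75 g, lying flat and loose on the tray deck at the start; origin at the centre of its underside, z up. The three washers are identical.
- washer_b: thick plain steel washer, 44 mm outside diameter, 21 mm hole, 8 mm thick, about 75 g, lying flat and loose on the tray deck at the start; origin at the centre of its underside, z up. The three washers are identical.
- washer_c: thick plain steel washer, 44 mm outside diameter, 21 mm hole, 8 mm thick, about 75 g, lying flat and loose on the tray deck at the start; origin at the centre of its underside, z up. The three washers are identical.
- nut: steel hex nut lying flat on the tray deck, 30 mm across flats (35 mm across corners), 16 mm high, loose, 64 g; origin at the centre of its underside. To be left where it is.
- bolt: steel hex bolt standing on its head on the tray deck: head 30 mm across flats (35 mm across corners), 12.5 mm high, then a 20 mm shank; 46 mm high in all, loose; origin at the centre of its underside. To be left standing where it is.
- tape: roll of tape lying flat on the bench, 90 mm across, 24 mm high; bystander, origin at the centre of its underside
- jar: clear jar with white lid, 72 mm across, 100 mm high, standing on the bench; bystander, origin at the centre of its underside
- glue: white bottle with red cap, 56 mm across, 150 mm high, standing on the bench; bystander, origin at the centre of its underside
- screwdriver: screwdriver lying on the bench roughly along world x; bystander, origin at its middle on the bench
- hammer: hammer lying on the bench, left of the robot; bystander, origin at its middle on the bench
Mind the look-alikes: they are no part of the job. What is shaped like the washer_c but pink or yellow is not meant.

How it is judged:
By the outcome, as a careful person would: the job done as asked, in the order asked, and still so for the second after the job is handed in, with the robot touching nothing.
It also fails if it takes over 70 s, if anything falls off the work surface, if the arm or the gripper's body presses on something with over 40 N, if the wrist force passes 120 N, or if a joint passes its speed limit or range.

ROBOT

A 7-joint arm with a two-finger parallel gripper is mounted at the origin on the work surface. World frame = base frame: x ahead of the robot, y to its left, z up, the work surface at z = 0. Lengths are in m, angles in degrees, forces in N, time in s.
With the tool pointing down it reaches from about 0.4 to 0.85 m from the base axis. Payload 4.5 kg.
Tool frame: the origin (TCP) lies at the very end of the fingers, on their centre line; the grasp point (between the pads) lies 19 mm behind it; z points along the fingers, y is the line along which they close (so a half turn about z gives the same grasp; the last joint's range is limited). The gripper opens to 88 mm and grips with 3 to 60 N. Pads are 18 mm wide; open, the fingers measure 123 mm over their backs; the gripper's body (75 mm by 187 mm) begins 45 mm behind the grasp point.
Start: joints at [74.989, 39.483, -11.15, 89.685, 9.013, 51.709, -12.324], TCP at [0.182, -0.598, 0.239] pointing down, gripper open.
Joint ranges: [-172.22, 172.22], [-26.19, 119.32], [-84.43, 86.54], [7.71, 146.69], [-57.33, 237.33], [2.42, 119.75], [-152.13, 152.13]. Speed limits (degrees/s): [147.25, 147.25, 180, 180, 180, 180, 180].

INTERFACE

Orientations are given as [roll, pitch, yaw] about the fixed x, y, z axes, in that order (R = Rz(yaw) Ry(pitch) Rx(roll)).
In Python, from bench import * gives the robot as it stands. The module is installed in compiled form; this text tells all that it offers.
- The arm moves only by the tool drive_tool, never from a script. Its argument "targets" is a list of rows, each an object of numbers: "dx", "dy", "dz": the shift along the tool's x, y, z in cm; "twist": the turn about the tool's z in degrees. In form: [{"dx": .., "dy": .., "dz": .., "twist": ..}, ...]. A call has 1 to 10 rows; each row shifts and turns the commanded pose from where the row before left it, along the tool's axes as they then stand; what a row does not reach is not made up. A row lasts 1/8 s, in which the tool goes at most 62.5 mm and 10.7 degrees, less where a joint would pass 70% of its speed; a pose out of reach is approached as far as the arm can. A call is refused whole if a number of a shift passes 6.25 or a number of a turn 10.7, either way. A call with a gripper value outside its range is refused whole. "hand" is the opening in per cent of the stroke, from 0 (shut) to 100 (fully open), set as the call begins (left out, the last holds). The fingers move at their own pace and stop on an object; "squeeze" is the grip in N (left out, the last holds). Time passes only in rows, so rows that do not move let the fingers close. It gives the time, the measured TCP pose, the force, the opening and the grip force at its end, in the units of the state.
- get_obs(): the state, without advancing time (a new reading comes with each control period).
- camera(name): name is "scene" or "top" or "wrist"; returns (picture, depth): 384x512x3 uint8, red, green, blue; 384x512 float32, m along the optical axis (not along the pixel's ray), 0 where there is no reading.
- camera_params(name): a dict with "fov_y" (degrees; the focal length in pixels is half the picture's height over the tangent of half this angle, whatever the lens; pixels are square), "cx", "cy" (the principal point, pixels), "view" (4x4, takes a point from world to camera coordinates). Camera axes: x right, y up, looking along -z (the intrinsics and any distortion apply to the point x, -y, -z); pixel columns grow to the right and rows downward; lengths in m; the calibration is good to about 2 mm. The wrist camera is an equidistant fisheye: a pixel r from the principal point sees the ray r / f radians off the axis. A picture is of the moment at which its call begins: read the wrist's pose just before it. camera_params takes no time and is no camera call; for the wrist camera it gives the pose at the moment of the call.
- hand_in(): hands the job in; it is judged then, once.
The state is a dict: "t": time; "qpos": joint angles; "joint_velocities": joint speeds; "joint_efforts": joint torques, N m; "tcp_pos": TCP position; "orientation": TCP orientation; "ft_force": force on the tool from outside, world axes, zero at the start; "wrist_torque": the same for the moment, N m; "width": opening from 0.0 (shut) to 1.0 (fully open); "finger_force": force on a finger pad.
Only numpy, scipy, OpenCV 4.12 (cv2) and the standard library are available. Lean on these libraries where they do the work, as an engineer would, in place of code of your own. Each camera call takes 0.05 s, during which the arm holds its last target. There are 200 camera calls.

## Working session

There is one attempt and no reset: what is moved stays moved. The work goes in short steps, Python scripts to look and compute and a tool call to move; the robot and the scene stay as the last step left them, time stands still between calls to the robot, and variables do not carry over. Pictures are saved under pics/ and viewed, at most 10 in all, crops included, and the job is handed in when it is done.

Besides the shell and the picture viewer there is one more tool, called by a JSON object that holds its "method" and its "body", one argument or row to a line. drive_tool: Moves the arm, as the interface text tells. Its arguments: {"type":"object","properties":{"targets":{"type":"array"},"hand":{"type":"number"},"squeeze":{"type":"number"}},"required":["targets"]}

```bash
mkdir -p pics
cat > h.py <<'E'
from bench import *
import numpy as np, cv2
def snap(n,f):
    P=camera_params(n); im,d=camera(n); cv2.imwrite('pics/'+f,cv2.cvtColor(im,cv2.COLOR_RGB2BGR)); return im,d,P
def cast(P,u,v,z,h=384):
    f=h/2/np.tan(np.radians(P['fov_y'])/2); V=np.array(P['view']); R=V[:3,:3]; c=-R.T@V[:3,3]
    d=R.T@np.array([(u-P['cx'])/f,-(v-P['cy'])/f,-1.0]); return c+d*(z-c[2])/d[2]
E
python3 - <<'E'
from h import *
o=get_obs(); print(o)
im,d,P=snap('top','top1.png'); print(P)
np.savez('top1.npz',im=im,d=d)
im,d,P=snap('scene','scene1.png')
E
```

```text
{'t': 0.0, 'qpos': array([ 74.98785216,  39.5322597 , -11.14462502,  89.74412366,
         9.01008955,  51.71006913, -12.32467657]), 'joint_velocities': array([-0.02517266,  0.02967105, -0.04304893, -0.0110568 , -0.04908316,
       -0.01984662, -0.12718447]), 'joint_efforts': array([ 1.64765243e-04, -5.27563369e+01, -1.26666896e+00, -1.53423035e+01,
       -5.26314334e-02,  6.50806192e-03,  1.70444650e-04]), 'tcp_pos': array([ 0.18197374, -0.59726133,  0.23792348]), 'orientation': array([-1.79895285e+02,  5.94990197e-03,  1.69514045e+01]), 'ft_force': array([-0.15479893,  0.48217127, -0.69274667]), 'wrist_torque': array([ 2.31626550e-02,  4.72193646e-05, -4.28939335e-03]), 'finger_force': 0.0, 'width': 1.000027442534572}
{'fov_y': 50.37602969370239, 'cx': 256.1084000639823, 'cy': 189.60725400327803, 'view': array([[ 0.03091926, -0.99951198, -0.00444902,  0.0181576 ],
       [ 0.9769845 ,  0.02928189,  0.21129093, -0.52992952],
       [-0.21105754, -0.01087958,  0.97741309, -1.17904209],
       [ 0.        ,  0.        ,  0.        ,  1.        ]])}
```

View pics/top1.png

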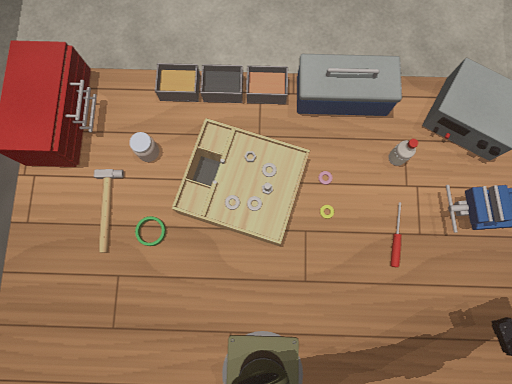

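View pics/scene1.png

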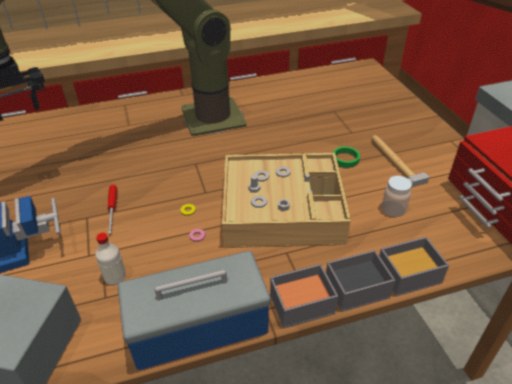

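The top view shows the tray: slot at about (205,170), nut at (250,157), bolt at (267,188), washers at (269,170), (232,202) and (255,203). Pink and yellow decoys lie off the tray.

Run:
```python
from h import *
D=np.load('top1.npz');im=D['im'];d=D['d'];P=camera_params('top')
c=im[115:250,165:315]; cv2.imwrite('pics/crop1.png',cv2.cvtColor(cv2.resize(c,None,fx=4.4,fy=4.4,interpolation=cv2.INTER_CUBIC),cv2.COLOR_RGB2BGR))
hsv=cv2.cvtColor(im,cv2.COLOR_RGB2HSV)
m=((hsv[...,1]<60)).astype(np.uint8); 
n,l,s,ce=cv2.connectedComponentsWithStats(m)
for i in range(1,n):
    x,y,w,h,a=s[i]
    if 165<x<315 and 110<y<250 and a>15:
        u,v=x+w/2-.5,y+h/2-.5; print(s[i],ce[i],cast(P,u,v,.083).round(4))
for u,v in [(207,121),(309,151),(281,243),(174,209),(237,130),(209,215)]: print(u,v,cast(P,u,v,.09).round(4), d[v,u])
```

```text
[244 151  12  11  74] [249.62162162 155.87837838] [0.6265 0.0571 0.083 ]
[193 157  32  30 555] [207.17837838 170.76576577] [0.5746 0.178  0.083 ]
[262 163  15  14 137] [268.84671533 169.30656934] [ 0.5861 -0.0027  0.083 ]
[262 182  11  12 103] [266.9223301  187.76699029] [0.5308 0.0019 0.083 ]
[225 195  15  15 141] [231.83687943 201.80851064] [0.484  0.1037 0.083 ]
[247 196  15  15 142] [254.07042254 202.98591549] [0.483  0.0389 0.083 ]
207 121 [0.7318 0.1906 0.09  ] 1.249345
309 151 [ 0.6452 -0.1212  0.09  ] 1.2313174
281 243 [ 0.3678 -0.0421  0.09  ] 1.2544608
174 209 [0.4569 0.2715 0.09  ] 1.191615
237 130 [0.7055 0.0977 0.09  ] 1.2452215
209 215 [0.4424 0.1684 0.09  ] 1.1997826
```

View pics/crop1.png

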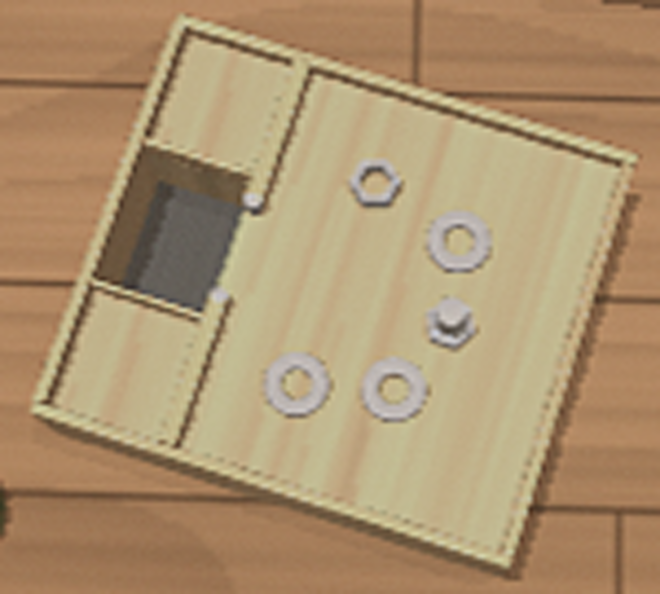

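The crop shows gate posts at about (222.5,160.7) and (214.8,182.3) in full-picture pixels. The nut is top right, the bolt is rear middle, and washers are at tray (60,-85), (-60,-85) and (-70,-18).

```bash
cat >> h.py <<'E'
def tray2w(p,T): 
    c,s=np.cos(T[2]),np.sin(T[2]); p=np.asarray(p,float); return np.stack([T[0]+c*p[...,0]-s*p[...,1],T[1]+s*p[...,0]+c*p[...,1]],-1)
def w2tray(p,T):
    c,s=np.cos(T[2]),np.sin(T[2]); q=np.asarray(p,float)[...,:2]-np.array(T[:2]); return np.stack([c*q[...,0]+s*q[...,1],-s*q[...,0]+c*q[...,1]],-1)
E
python3 - <<'E'
from h import *
D=np.load('top1.npz');im=D['im'];P=camera_params('top')
hsv=cv2.cvtColor(im,cv2.COLOR_RGB2HSV)
posts=[]
for u,v in [(222.5,160.7),(214.8,182.3)]:
    a,b=int(u)-4,int(v)-4; w=hsv[b:b+9,a:a+9].astype(float); m=(w[...,1]<70)&(w[...,2]>140)
    y,x=np.nonzero(m); print(m.sum(),x.mean()+a,y.mean()+b); posts.append(cast(P,x.mean()+a,y.mean()+b,.095)[:2])
posts=np.array(posts); print(posts,'sep',np.linalg.norm(posts[0]-posts[1]))
cor=np.array([cast(P,u,v,.09)[:2] for u,v in [(309,151),(281,243)]]) # back rim outer corners (144,-184)...
src=np.array([[.035,.051],[-.035,.051],[.148,-.188],[-.148,-.188]]); dst=np.vstack([posts,cor])
from scipy.optimize import least_squares
r=least_squares(lambda T:(tray2w(src,T)-dst).ravel(),[.55,.08,-.27]); T=r.x; print(T,np.degrees(T[2]),(r.fun.reshape(-1,2)*1000).round(1))
ob=np.array([[.6265,.0571],[.5861,-.0027],[.5308,.0019],[.484,.1037],[.483,.0389]])
print((w2tray(ob,T)*1000).round(1)); np.save('T.npy',T)
print(tray2w([[-.1,-.018],[-.105,-.02]],T))
E
```

```text
23 222.6086956521739 160.95652173913044
33 215.45454545454547 181.27272727272728
[[0.60509002 0.13624237]
 [0.54236768 0.15431179]] sep 0.06527323889269919
[ 0.55928583  0.09757986 -0.28339755] -16.237483451795086 [[ 2.1  0.5]
 [-2.4  2. ]
 [ 3.6 -3.1]
 [-3.2  0.6]]
[[ 75.9 -20.1]
 [ 53.8 -88.8]
 [ -0.6 -99.8]
 [-74.  -15.2]
 [-56.8 -77.7]]
[[0.45824159 0.10825979]
 [0.4528818  0.10773766]]
```

{"method": "drive_tool", "body": {
  "targets": [
    {"dx": 3, "dy": -3.5, "dz": 0},
    {"dx": 3, "dy": -3.5},
    {"dx": 3, "dy": -3.5},
    {"dx": 3, "dy": -3.5},
    {"dx": 3, "dy": -3.5},
    {"dx": 3, "dy": -3.5},
    {"dx": 3, "dy": -3.5},
    {"dx": 3, "dy": -3.5}
  ],
  "hand": 18
}}

```text
validation failed for argument at $.ta...
```

{"method": "drive_tool", "body": {
  "targets": [
    {"dx": 3, "dy": -3.5, "dz": 0, "twist": 0},
    {"dx": 3, "dy": -3.5, "dz": 0, "twist": 0},
    {"dx": 3, "dy": -3.5, "dz": 0, "twist": 0},
    {"dx": 3, "dy": -3.5, "dz": 0, "twist": 0},
    {"dx": 3, "dy": -3.5, "dz": 0, "twist": 0},
    {"dx": 3, "dy": -3.5, "dz": 0, "twist": 0},
    {"dx": 3, "dy": -3.5, "dz": 0, "twist": 0},
    {"dx": 3, "dy": -3.5, "dz": 0, "twist": 0}
  ],
  "hand": 18
}}

```text
t: 1.1
tcp_pos: [0.3306, -0.2586, 0.2387]
orientation: [-180.0, -0.0, 16.9]
ft_force: [0.2, 0.2, 0.9]
width: 0.182
finger_force: 0.0
```

{"method": "drive_tool", "body": {
  "targets": [
    {"dx": 3, "dy": -3.5, "dz": 0, "twist": 0},
    {"dx": 3, "dy": -3.5, "dz": 0, "twist": 0},
    {"dx": 3, "dy": -3.5, "dz": 0, "twist": 0},
    {"dx": 3, "dy": -3.5, "dz": 0, "twist": 0},
    {"dx": 3, "dy": -3.5, "dz": 0, "twist": 0},
    {"dx": 3, "dy": -3.5, "dz": 0, "twist": 0},
    {"dx": 3, "dy": -3.5, "dz": 0, "twist": 0},
    {"dx": 0, "dy": 0, "dz": 0, "twist": 10},
    {"dx": 0, "dy": 0, "dz": 0, "twist": 10},
    {"dx": 0, "dy": 0, "dz": 0, "twist": 10}
  ]
}}

```text
t: 2.35
tcp_pos: [0.4594, 0.0357, 0.2385]
orientation: [180.0, 0.0, -13.4]
ft_force: [-0.1, 0.1, -0.5]
width: 0.176
finger_force: 0.0
```

Run:
```python
from h import *
o=get_obs(); print(o['tcp_pos'],o['orientation'],o['qpos'].round(1))
im,d,P=snap('wrist','w1.png'); np.savez('w1.npz',im=im,d=d,**P); print(P)
```

```text
[0.45936    0.0356647  0.23847276] [ 1.79982875e+02  3.61009628e-02 -1.33576137e+01] [ -11.7   27.6    2.3  117.4   -1.8   35.1 -111.5]
{'fov_y': 65.70646984690485, 'cx': 254.1334937043459, 'cy': 193.54618417451738, 'view': array([[-2.30490621e-01, -9.73074513e-01,  2.55366211e-04,
         1.40165306e-01],
       [ 9.38533105e-01, -2.22378138e-01, -2.64014346e-01,
        -3.86592877e-01],
       [ 2.56962419e-01, -6.06131609e-02,  9.64518719e-01,
        -5.04669525e-01],
       [ 0.00000000e+00,  0.00000000e+00,  0.00000000e+00,
         1.00000000e+00]])}
```

View pics/w1.png

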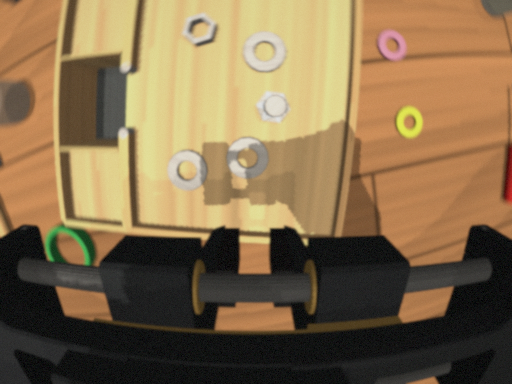

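The wrist view shows washers at (187,170), (247,157) and (264,51), the nut at (200,30), the bolt at (273,106), and posts near (125,68) and (125,134). I'll measure from it with the fisheye model.

```bash
cat >> h.py <<'E'
def castw(P,u,v,z):
    f=192/np.tan(np.radians(float(P['fov_y']))/2); V=np.array(P['view']); R=V[:3,:3]; c=-R.T@V[:3,3]
    x,y=u-float(P['cx']),v-float(P['cy']); r=np.hypot(x,y)+1e-9; th=r/f
    d=R.T@np.array([np.sin(th)*x/r,-np.sin(th)*y/r,-np.cos(th)]); return c+d*(z-c[2])/d[2]
def blobs(im,P,box,fn,z,smax=60,amin=60):
    hsv=cv2.cvtColor(im,cv2.COLOR_RGB2HSV); m=(hsv[...,1]<smax).astype(np.uint8); out=[]
    cs,_=cv2.findContours(m,cv2.RETR_EXTERNAL,cv2.CHAIN_APPROX_NONE)
    for c in cs:
        a=cv2.contourArea(c); x,y,w,h=cv2.boundingRect(c)
        if a<amin or not(box[0]<x+w/2<box[2] and box[1]<y+h/2<box[3]): continue
        q=np.array([fn(P,u,v,z)[:2] for u,v in c[:,0]]).astype(np.float32)
        (cx,cy),r=cv2.minEnclosingCircle(q); out.append((x+w/2,y+h/2,a,cx,cy,2000*r))
    return np.array(out)
E
python3 - <<'E'
from h import *
D=np.load('w1.npz'); P=D; im=D['im']; np.set_printoptions(suppress=True,precision=4)
b=blobs(im,P,(110,5,360,225),castw,.083); print(b)
hsv=cv2.cvtColor(im,cv2.COLOR_RGB2HSV)
posts=[]
for u,v in [(125,68),(125,134)]:
    a,c=u-9,v-9; w=hsv[c:c+19,a:a+19]; m=((w[...,1]<50)&(w[...,2]>150)).astype(np.uint8)
    y,x=np.nonzero(m); print(m.sum(),x.min()+a,x.max()+a,y.min()+c,y.max()+c); posts.append(castw(P,x.mean()+a,y.mean()+c,.095)[:2])
posts=np.array(posts);print(posts,np.linalg.norm(posts[0]-posts[1]),posts.mean(0))
d=posts[0]-posts[1]; print('yaw',np.degrees(np.arctan2(d[1],d[0])))
for u,v in [(360,0),(343,239)]: print(castw(P,u,v,.09))
e=[castw(P,u,v,.075)[:2] for u,v in [(352,60),(335,228)]]; dd=e[0]-e[1]; print('rim yaw',np.degrees(np.arctan2(dd[1],dd[0])))
E
```

```text
[[ 187.      170.     1178.5       0.4858    0.102    43.114 ]
 [ 247.5     157.5    1275.5       0.4835    0.0375   43.0788]
 [ 273.      107.      749.5       0.5282   -0.       35.0636]
 [ 116.      101.     2022.5       0.5791    0.163    88.4407]
 [ 264.5      51.5    1312.        0.5862   -0.0049   43.3022]
 [ 199.       29.      735.5       0.6264    0.0534   37.0326]]
63 120 130 63 71
80 118 127 128 137
[[0.6077 0.1358]
 [0.5429 0.1552]] 0.06771762436118907 [0.5753 0.1455]
yaw -16.63999061084026
[ 0.6241 -0.117   0.09  ]
[ 0.3722 -0.0461  0.09  ]
rim yaw -16.636651304282147
```

```bash
cat >> h.py <<'E'
T=np.array([.5603,.0970,np.radians(-16.5)])
def plan(target,head,z=None):
    "target tcp in tray mm, heading deg in tray (tool x): print the tool-frame move"
    o=get_obs(); p=o['tcp_pos']; y=o['orientation'][2]; w=tray2w(np.array(target)/1000,T)-p[:2]; a=np.radians(y)
    print('tcp tray',(w2tray(p,T)*1000).round(1),'head',round(y+16.5,1),'z',p[2].round(4),'dx %.2f dy %.2f cm'%(100*(w[0]*np.cos(a)+w[1]*np.sin(a)),100*(w[0]*np.sin(a)-w[1]*np.cos(a))),'twist',round(-((head-16.5-y+180)%360-180),1))
E
python3 - <<'E'
from h import *
b=np.array([[.4855,.1025],[.4833,.0380],[.5862,-.0042],[.5282,0],[.6264,.055]])
print((w2tray(b,T)*1000).round(1))
plan([-112,-18],8)
E
```

```text
[[ -73.3  -16. ]
 [ -57.1  -78.4]
 [  53.6  -89.7]
 [  -3.2 -102.1]
 [  75.3  -21.5]]
tcp tray [-79.4 -87.5] head 2.9 z 0.2385 dx -2.91 dy -7.10 cm twist -5.1
```

{"method": "drive_tool", "body": {
  "targets": [
    {"dx": -1.5, "dy": -3.5, "dz": 0, "twist": 0},
    {"dx": -1.5, "dy": -3.5, "dz": 0, "twist": 0},
    {"dx": 0, "dy": 0, "dz": 4, "twist": -3},
    {"dx": 0, "dy": 0, "dz": 4, "twist": 0},
    {"dx": 0, "dy": 0, "dz": 4, "twist": 0},
    {"dx": 0, "dy": 0, "dz": 0, "twist": 0},
    {"dx": 0, "dy": 0, "dz": 0, "twist": 0}
  ],
  "hand": 18
}}

```text
t: 3.28
tcp_pos: [0.4467, 0.1105, 0.1196]
orientation: [-180.0, -0.0, -10.0]
ft_force: [0.6, 1.1, -0.8]
width: 0.178
finger_force: 0.0
```

Run:
```python
from h import *
plan([-113,-20],6)
```

```text
tcp tray [-112.8  -19.3] head 6.5 z 0.1196 dx -0.03 dy 0.07 cm twist 0.5
```

{"method": "drive_tool", "body": {
  "targets": [
    {"dx": 0, "dy": 0, "dz": 3, "twist": 0},
    {"dx": 0, "dy": 0, "dz": 1.1, "twist": 0},
    {"dx": 0, "dy": 0, "dz": 0, "twist": 0},
    {"dx": 0.8, "dy": 0, "dz": 0, "twist": 0},
    {"dx": 0.8, "dy": 0, "dz": 0, "twist": 0},
    {"dx": 0.8, "dy": 0, "dz": 0, "twist": 0},
    {"dx": 0.8, "dy": 0, "dz": 0, "twist": 0},
    {"dx": 0, "dy": 0, "dz": 0, "twist": 0}
  ]
}}

```text
t: 4.28
tcp_pos: [0.4789, 0.1047, 0.0778]
orientation: [-180.0, -0.1, -10.1]
ft_force: [-0.2, -0.3, 0.8]
width: 0.183
finger_force: 0.0
```

Run:
```python
from h import *
plan([-29.5,-11],6)
im,d,P=snap('wrist','w2.png')
```

```text
tcp tray [-80.3 -15.7] head 6.4 z 0.0778 dx 5.10 dy 0.10 cm twist 0.4
```

View pics/w2.png

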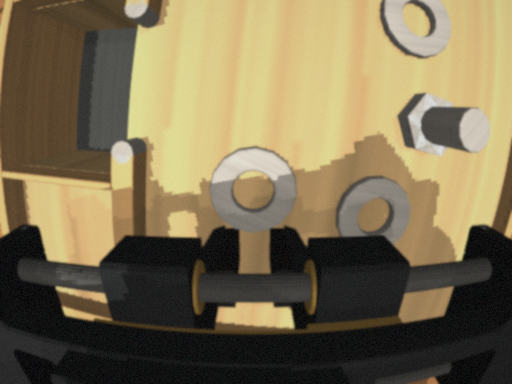

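The washer at (253,188) sits centred between the fingertips, and the neighbour at (373,213) is clear of them. Keep pushing.

{"method": "drive_tool", "body": {
  "targets": [
    {"dx": 0.8, "dy": 0, "dz": 0, "twist": 0},
    {"dx": 0.9, "dy": 0, "dz": 0, "twist": 0},
    {"dx": 0.9, "dy": 0, "dz": 0, "twist": 0},
    {"dx": 0.9, "dy": 0, "dz": 0, "twist": 0},
    {"dx": 0.9, "dy": 0, "dz": 0, "twist": 0},
    {"dx": 0.6, "dy": 0, "dz": 0, "twist": 0},
    {"dx": 0, "dy": 0, "dz": 0, "twist": 0},
    {"dx": -0.4, "dy": 0, "dz": 0, "twist": 0},
    {"dx": 0, "dy": 0, "dz": 0, "twist": 0}
  ]
}}

```text
t: 5.45
tcp_pos: [0.5221, 0.0971, 0.0777]
orientation: [180.0, 0.1, -10.0]
ft_force: [0.7, -0.1, 0.2]
width: 0.183
finger_force: 0.0
```

```bash
cat >> h.py <<'E'
def look():
    im,d,P=snap('wrist','tmp.png')
    for z in blobs(im,P,(100,0,420,250),castw,.083): print(z[:3],(w2tray(z[3:5],T)*1000).round(1),z[5].round(1))
E
python3 - <<'E'
from h import *
plan([0,-45],90); look()
E
```

```text
tcp tray [-36.6 -10.8] head 6.5 z 0.0777 dx 3.25 dy 3.81 cm twist -83.5
[ 253.   179.  5706.5] [-1.2 -6.5] 43.1
[ 119.   143.5 6347. ] [10.1 70.5] 70.9
[ 418.    97.5 4263.5] [ 53.8 -87.6] 44.9
[ 306.5   32.  3565.5] [ 75.2 -23. ] 38.3
```

{"method": "drive_tool", "body": {
  "targets": [
    {"dx": 0.06, "dy": 0.65, "dz": 0, "twist": -10.4},
    {"dx": 0.06, "dy": 0.65, "dz": 0, "twist": -10.4},
    {"dx": 0.06, "dy": 0.65, "dz": 0, "twist": -10.4},
    {"dx": 0.06, "dy": 0.65, "dz": 0, "twist": -10.4},
    {"dx": 0.06, "dy": 0.65, "dz": 0, "twist": -10.4},
    {"dx": 0.06, "dy": 0.65, "dz": 0, "twist": -10.4},
    {"dx": 0.06, "dy": 0.65, "dz": 0, "twist": -10.4},
    {"dx": 0.06, "dy": 0.65, "dz": 0, "twist": -10.4},
    {"dx": 0, "dy": 0, "dz": 0, "twist": 0}
  ]
}}

```text
t: 6.62
tcp_pos: [0.5483, 0.0557, 0.0776]
orientation: [180.0, -0.0, 73.0]
ft_force: [-1.1, 0.2, -0.5]
width: 0.183
finger_force: 0.0
```

Run:
```python
from h import *
plan([-1,-43],90); look()
```

```text
tcp tray [  0.3 -43. ] head 89.5 z 0.0776 dx -0.00 dy -0.13 cm twist -0.5
[ 251.  177. 5727.] [-1.5 -6.2] 43.3
[ 251.5   37.  7608. ] [-0.8 54.8] 86.7
```

{"method": "drive_tool", "body": {
  "targets": [
    {"dx": 0, "dy": -0.1, "dz": 0, "twist": 0},
    {"dx": 0.9, "dy": 0, "dz": 0, "twist": 0},
    {"dx": 0.9, "dy": 0, "dz": 0, "twist": 0},
    {"dx": 0.9, "dy": 0, "dz": 0, "twist": 0},
    {"dx": 0.9, "dy": 0, "dz": 0, "twist": 0},
    {"dx": 0.9, "dy": 0, "dz": 0, "twist": 0},
    {"dx": 0, "dy": 0, "dz": 0, "twist": 0}
  ]
}}

```text
t: 7.55
tcp_pos: [0.5605, 0.1009, 0.0778]
orientation: [180.0, -0.1, 73.2]
ft_force: [-0.1, 0.2, -0.5]
width: 0.18
finger_force: 0.0
```

Run:
```python
from h import *
plan([0,40],90); look()
```

```text
tcp tray [-0.9  3.8] head 89.7 z 0.0778 dx 3.62 dy 0.08 cm twist -0.3
[ 255.5  188.5 5573. ] [-0.8 34.3] 43.8
[181.  158.5 564.5] [-36.8  50.8] 16.0
[329.  157.5 569.5] [35.4 51.2] 15.9
[  254.5    80.5 13874.5] [-0.8 88. ] 81.5
```

View pics/tmp.png

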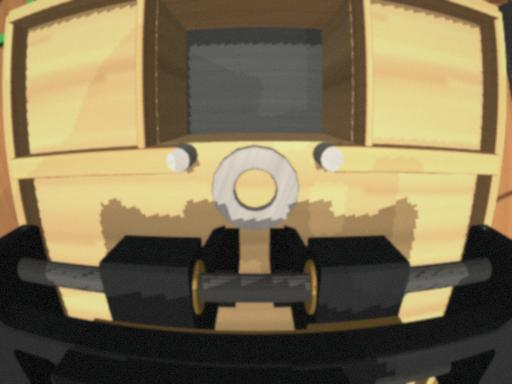

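The washer at (255,188) is centred between the posts at (181,158) and (329,157). Push it through, then back off and lift.

{"method": "drive_tool", "body": {
  "targets": [
    {"dx": 0.9, "dy": 0, "dz": 0, "twist": 0},
    {"dx": 0.9, "dy": 0, "dz": 0, "twist": 0},
    {"dx": 1.0, "dy": 0, "dz": 0, "twist": 0},
    {"dx": 1.0, "dy": 0, "dz": 0, "twist": 0},
    {"dx": 0, "dy": 0, "dz": 0, "twist": 0},
    {"dx": -1.5, "dy": 0, "dz": 0, "twist": 0},
    {"dx": -2.5, "dy": 0, "dz": 0, "twist": 0},
    {"dx": 0, "dy": 0, "dz": -3, "twist": 0},
    {"dx": 0, "dy": 0, "dz": -4, "twist": 0},
    {"dx": 0, "dy": 0, "dz": 0, "twist": 0}
  ]
}}

```text
t: 8.85
tcp_pos: [0.5608, 0.0953, 0.1502]
orientation: [179.7, -0.1, 73.0]
ft_force: [0.8, -0.3, -0.1]
width: 0.18
finger_force: 0.0
```

Run:
```python
from h import *
h=50; a=np.radians(h)
plan(np.array([-57,-78])-40*np.array([np.cos(a),np.sin(a)]),h); look()
```

```text
tcp tray [ 1.  -1.5] head 89.5 z 0.1502 dx -10.79 dy -8.27 cm twist 39.5
[203.  136.5 174. ] [-36.2  50.9] 12.8
[301.  135.  203.5] [34.6 51.3] 12.9
[ 251.5   84.  7891. ] [-0.3 89.1] 91.9
[  256.    192.  77472.5] [  12.2 -209.5] 963.1
```

View pics/tmp.png

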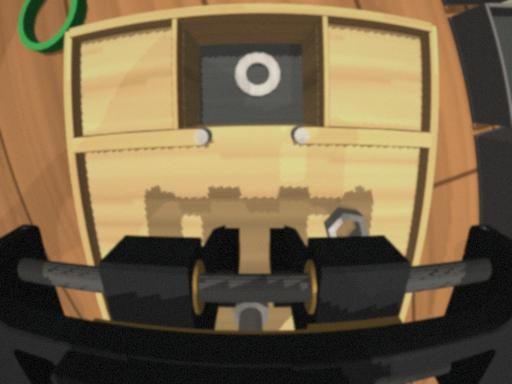

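Washer 1 lies flat in the slot at (258,74). Next is the washer at tray (-57,-78).

{"method": "drive_tool", "body": {
  "targets": [
    {"dx": -3.6, "dy": -2.8, "dz": 0, "twist": 0},
    {"dx": -3.6, "dy": -2.8, "dz": 0, "twist": 0},
    {"dx": -3.6, "dy": -2.7, "dz": 0, "twist": 0},
    {"dx": 0, "dy": 0, "dz": 0, "twist": 10.3},
    {"dx": 0, "dy": 0, "dz": 0, "twist": 10.3},
    {"dx": 0, "dy": 0, "dz": 0, "twist": 10.3},
    {"dx": 0, "dy": 0, "dz": 0, "twist": 10.3},
    {"dx": 0, "dy": 0, "dz": 2, "twist": 0},
    {"dx": 0, "dy": 0, "dz": 0, "twist": 0}
  ]
}}

```text
t: 10.02
tcp_pos: [0.4468, 0.017, 0.1263]
orientation: [-179.9, 0.3, 31.9]
ft_force: [-0.6, 0.5, 1.0]
width: 0.179
finger_force: 0.0
```

Run:
```python
from h import *
plan(np.array([-57,-78])-40*np.array([.67,.74]),48); look()
```

```text
tcp tray [ -86.1 -109. ] head 48.4 z 0.1263 dx 0.25 dy 0.08 cm twist 0.4
[ 257.5  154.  3319. ] [-57.1 -78.9] 43.1
[ 347.5  126.5 2191.5] [  -0.6 -105. ] 43.6
[ 388.5   61.5 2645. ] [ 53.2 -88.3] 44.8
```

{"method": "drive_tool", "body": {
  "targets": [
    {"dx": 0, "dy": 0.1, "dz": 3, "twist": 0},
    {"dx": 0, "dy": 0, "dz": 1.8, "twist": 0},
    {"dx": 0, "dy": 0, "dz": 0, "twist": 0},
    {"dx": 0.8, "dy": 0, "dz": 0, "twist": 0},
    {"dx": 0.8, "dy": 0, "dz": 0, "twist": 0},
    {"dx": 0.9, "dy": 0, "dz": 0, "twist": 0},
    {"dx": 0.9, "dy": 0, "dz": 0, "twist": 0},
    {"dx": 0.9, "dy": 0, "dz": 0, "twist": 0},
    {"dx": 0.9, "dy": 0, "dz": 0, "twist": 0},
    {"dx": 0, "dy": 0, "dz": 0, "twist": 0}
  ]
}}

```text
t: 11.32
tcp_pos: [0.4946, 0.0457, 0.0797]
orientation: [180.0, -0.1, 32.0]
ft_force: [0.7, -0.4, -0.6]
width: 0.178
finger_force: 0.0
```

Run:
```python
from h import *
plan([-20.8,-34],48); look()
```

```text
tcp tray [-48.4 -67.8] head 48.5 z 0.0797 dx 4.36 dy -0.17 cm twist 0.5
[224.  246.  203.5] [-60.5 -58.2] 21.0
[ 255.5  189.  5410. ] [-28.2 -46.5] 44.2
[ 418.   150.  4011.5] [ 53.  -87.9] 45.3
[ 377.5   30.  3041.5] [ 75.7 -22.4] 42.4
[ 132.    35.5 2888.5] [-18.5  61. ] 51.7
```

{"method": "drive_tool", "body": {
  "targets": [
    {"dx": 0.9, "dy": 0, "dz": 0.1, "twist": 0},
    {"dx": 0.9, "dy": 0, "dz": 0, "twist": 0},
    {"dx": 0.9, "dy": 0, "dz": 0, "twist": 0},
    {"dx": 0.9, "dy": 0, "dz": 0, "twist": 0},
    {"dx": 0.8, "dy": 0, "dz": 0, "twist": 0},
    {"dx": 0, "dy": 0, "dz": 0, "twist": 0},
    {"dx": -0.5, "dy": 0, "dz": 0, "twist": 0},
    {"dx": 0, "dy": 0, "dz": 0, "twist": 0}
  ]
}}

```text
t: 12.38
tcp_pos: [0.5257, 0.0648, 0.0787]
orientation: [180.0, 0.1, 31.9]
ft_force: [0.8, -0.3, 0.4]
width: 0.181
finger_force: 0.0
```

{"method": "drive_tool", "body": {
  "targets": [
    {"dx": 0.06, "dy": 0.65, "dz": 0, "twist": -10.4},
    {"dx": 0.06, "dy": 0.65, "dz": 0, "twist": -10.4},
    {"dx": 0.06, "dy": 0.65, "dz": 0, "twist": -10.4},
    {"dx": 0.06, "dy": 0.65, "dz": 0, "twist": -10.4},
    {"dx": 0, "dy": 0, "dz": 0, "twist": 0}
  ]
}}

```text
t: 13.0
tcp_pos: [0.5471, 0.0495, 0.0786]
orientation: [-180.0, -0.0, 73.4]
ft_force: [0.7, -1.0, 0.4]
width: 0.18
finger_force: 0.0
```

Run:
```python
from h import *
plan([-1,-45],90); look()
```

```text
tcp tray [  0.8 -49.3] head 89.9 z 0.0786 dx 0.43 dy -0.18 cm twist -0.1
[223.5 239.5 152.5] [-15.5 -45.2] 15.6
[ 392.5  197.  2942. ] [ 75.7 -22.6] 42.8
[ 253.5  177.  5651. ] [  0.2 -13. ] 43.2
[ 251.5   31.  6044.5] [-0.9 55.4] 86.6
```

{"method": "drive_tool", "body": {
  "targets": [
    {"dx": 0.6, "dy": -0.1, "dz": 0, "twist": 0},
    {"dx": 0.9, "dy": 0, "dz": 0, "twist": 0},
    {"dx": 0.9, "dy": 0, "dz": 0, "twist": 0},
    {"dx": 0.9, "dy": 0, "dz": 0, "twist": 0},
    {"dx": 0.9, "dy": 0, "dz": 0, "twist": 0},
    {"dx": 0.9, "dy": 0, "dz": 0, "twist": 0},
    {"dx": 0, "dy": 0, "dz": 0, "twist": 0}
  ]
}}

```text
t: 13.92
tcp_pos: [0.5608, 0.1007, 0.0788]
orientation: [180.0, -0.1, 73.6]
ft_force: [0.5, -0.3, 0.1]
width: 0.175
finger_force: 0.0
```

Run:
```python
from h import *
plan([-.7,41],90); look()
```

```text
tcp tray [-0.6  3.7] head 90.1 z 0.0788 dx 3.73 dy -0.00 cm twist 0.1
[328.  157.5 473.5] [35.4 51. ] 16.2
[186.  157.5 420. ] [-31.9  56.2] 4.5
[  255.     81.  13778.5] [-1. 88.] 81.7
```

Run:
```python
from h import *
im=cv2.cvtColor(cv2.imread('pics/tmp.png'),cv2.COLOR_BGR2RGB); P=camera_params('wrist')
for s in (25,35,45):
  for z in blobs(im,P,(150,120,380,250),castw,.083,s): print(s,z[:3],(w2tray(z[3:5],T)*1000).round(1),z[5].round(1))
```

```text
25 [365.  244.5  65.5] [60.3  1.6] 14.4
25 [329.  158.  208.5] [35.7 49.4] 14.1
35 [300.5 247.5 108.5] [20.6  1.7] 19.8
35 [ 255.   190.5 5250. ] [-0.1 31.5] 45.7
35 [327.5 157.5 392.5] [35.2 49.9] 15.4
35 [186.  157.5 354. ] [-35.4  49.4] 14.2
45 [ 254.5  190.  5369. ] [-0.1 31.5] 45.7
45 [328.  157.5 436. ] [35.7 50.6] 15.7
45 [186.  157.5 383. ] [-35.6  49.4] 14.4
```

Centred. Push it through, retreat and lift.

{"method": "drive_tool", "body": {
  "targets": [
    {"dx": 0.9, "dy": 0, "dz": 0, "twist": 0},
    {"dx": 0.9, "dy": 0, "dz": 0, "twist": 0},
    {"dx": 1.0, "dy": 0, "dz": 0, "twist": 0},
    {"dx": 1.0, "dy": 0, "dz": 0, "twist": 0},
    {"dx": 0, "dy": 0, "dz": 0, "twist": 0},
    {"dx": -1.5, "dy": 0, "dz": 0, "twist": 0},
    {"dx": -2.5, "dy": 0, "dz": 0, "twist": 0},
    {"dx": 0, "dy": 0, "dz": -3, "twist": 0},
    {"dx": 0, "dy": 0, "dz": -4, "twist": 0},
    {"dx": 0, "dy": 0, "dz": 0, "twist": 0}
  ]
}}

```text
t: 15.22
tcp_pos: [0.5611, 0.0951, 0.1512]
orientation: [179.7, -0.1, 73.4]
ft_force: [0.0, 0.5, 0.4]
width: 0.181
finger_force: 0.0
```

Run:
```python
from h import *
d=np.array([-1,-12])-[53,-88.5]; h=np.degrees(np.arctan2(d[1],d[0])); u=d/np.linalg.norm(d); print(h,u,[53,-88.5]-40*u)
plan([53,-88.5]-40*u,h); look()
```

```text
125.21759296819272 [-0.5766832   0.81696786] [  76.0673279  -121.17871453]
tcp tray [ 1.3 -1.6] head 89.9 z 0.1512 dx -11.94 dy 7.50 cm twist -35.3
[300.5 135.5 173. ] [36.5 54. ] 10.2
[202.5 136.  175. ] [-36.3  50.9] 13.0
[ 251.5   84.  7852. ] [-0.9 88.6] 91.7
[  256.   192. 77458.] [  14.1 -210.8] 967.7
```

View pics/tmp.png

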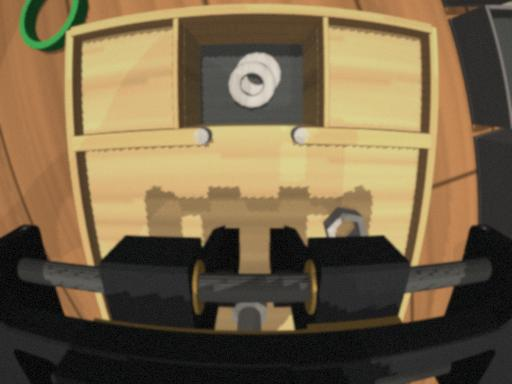

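Both washers are in the slot, stacked at about (255,80). Now the third, at tray (53,-88).

{"method": "drive_tool", "body": {
  "targets": [
    {"dx": -4, "dy": 2.5, "dz": 0, "twist": 0},
    {"dx": -4, "dy": 2.5, "dz": 0, "twist": 0},
    {"dx": -4, "dy": 2.5, "dz": 0, "twist": 0},
    {"dx": 0, "dy": 0, "dz": 0, "twist": -9},
    {"dx": 0, "dy": 0, "dz": 0, "twist": -9},
    {"dx": 0, "dy": 0, "dz": 0, "twist": -9},
    {"dx": 0, "dy": 0, "dz": 0, "twist": -8},
    {"dx": 0, "dy": 0, "dz": 2.5, "twist": 0},
    {"dx": 0, "dy": 0, "dz": 0, "twist": 0}
  ]
}}

```text
t: 16.4
tcp_pos: [0.595, -0.0408, 0.1209]
orientation: [-179.6, -0.0, 108.5]
ft_force: [-0.1, -0.0, -0.8]
width: 0.181
finger_force: 0.0
```

Run:
```python
from h import *
plan([76,-121.2],125.2); look()
```

```text
tcp tray [  72.4 -122.2] head 125.0 z 0.1209 dx -0.12 dy 0.35 cm twist -0.2
[ 262.   161.5 3457. ] [ 54.  -88.8] 43.0
[ 172.5  127.5 2272. ] [  -4.9 -104.9] 42.1
[ 351.   96. 2062.] [ 75.6 -21.2] 38.5
```

{"method": "drive_tool", "body": {
  "targets": [
    {"dx": 0, "dy": 0.4, "dz": 0, "twist": 0},
    {"dx": 0, "dy": 0, "dz": 3, "twist": 0},
    {"dx": 0, "dy": 0, "dz": 1.3, "twist": 0},
    {"dx": 0.7, "dy": 0, "dz": 0, "twist": 0},
    {"dx": 0.8, "dy": 0, "dz": 0, "twist": 0},
    {"dx": 0.9, "dy": 0, "dz": 0, "twist": 0},
    {"dx": 0.9, "dy": 0, "dz": 0, "twist": 0},
    {"dx": 0.9, "dy": 0, "dz": 0, "twist": 0},
    {"dx": 0.9, "dy": 0, "dz": 0, "twist": 0},
    {"dx": 0, "dy": 0, "dz": 0, "twist": 0}
  ]
}}

```text
t: 17.7
tcp_pos: [0.5851, 0.0121, 0.0808]
orientation: [180.0, -0.0, 108.7]
ft_force: [0.7, 0.2, -0.8]
width: 0.18
finger_force: 0.0
```

Run:
```python
from h import *
plan([16,-36.1],125); look()
```

```text
tcp tray [ 47.9 -74.4] head 125.2 z 0.0808 dx 4.97 dy -0.41 cm twist 0.2
[ 355.   196.5 3128.5] [ 75.5 -22.5] 40.7
[ 255.   188.5 5323.5] [ 30.5 -49.5] 43.2
[ 369.5   23.5 1441.5] [25.5 62.6] 41.1
```

{"method": "drive_tool", "body": {
  "targets": [
    {"dx": 0, "dy": 0, "dz": 0.25, "twist": 0},
    {"dx": 0.8, "dy": 0, "dz": 0, "twist": 0},
    {"dx": 0.9, "dy": 0, "dz": 0, "twist": 0},
    {"dx": 0.9, "dy": 0, "dz": 0, "twist": 0},
    {"dx": 0.9, "dy": 0, "dz": 0, "twist": 0},
    {"dx": 0.9, "dy": 0, "dz": 0, "twist": 0},
    {"dx": 0.5, "dy": 0, "dz": 0, "twist": 0},
    {"dx": 0, "dy": 0, "dz": 0, "twist": 0},
    {"dx": -0.5, "dy": 0, "dz": 0, "twist": 0},
    {"dx": 0, "dy": 0, "dz": 0, "twist": 0}
  ]
}}

```text
t: 19.0
tcp_pos: [0.5717, 0.0511, 0.0781]
orientation: [-180.0, 0.1, 108.4]
ft_force: [1.3, 0.1, 1.1]
width: 0.177
finger_force: 0.0
```

{"method": "drive_tool", "body": {
  "targets": [
    {"dx": 0.04, "dy": -0.55, "dz": 0, "twist": 8.8},
    {"dx": 0.04, "dy": -0.55, "dz": 0, "twist": 8.8},
    {"dx": 0.04, "dy": -0.55, "dz": 0, "twist": 8.8},
    {"dx": 0.04, "dy": -0.55, "dz": 0, "twist": 8.8},
    {"dx": 0, "dy": 0, "dz": 0, "twist": 0}
  ]
}}

```text
t: 19.62
tcp_pos: [0.5495, 0.0519, 0.0783]
orientation: [180.0, 0.0, 73.5]
ft_force: [-0.4, 0.2, 0.2]
width: 0.18
finger_force: 0.0
```

Run:
```python
from h import *
plan([-.5,-41],90); look()
```

```text
tcp tray [  2.4 -46.3] head 90.0 z 0.0783 dx 0.53 dy -0.30 cm twist -0.0
[ 389.5  203.  2932.5] [ 75.6 -22.8] 42.0
[ 256.5  177.5 5666. ] [  2.9 -10.2] 43.1
[ 247.    34.  6688.5] [-1.7 54.4] 85.7
```

{"method": "drive_tool", "body": {
  "targets": [
    {"dx": 0.6, "dy": 0, "dz": 0, "twist": 0},
    {"dx": 0.9, "dy": -0.07, "dz": 0, "twist": 0},
    {"dx": 0.9, "dy": -0.07, "dz": 0, "twist": 0},
    {"dx": 0.9, "dy": -0.07, "dz": 0, "twist": 0},
    {"dx": 0.9, "dy": -0.07, "dz": 0, "twist": 0},
    {"dx": 0.8, "dy": -0.05, "dz": 0, "twist": 0},
    {"dx": 0, "dy": 0, "dz": 0, "twist": 0}
  ]
}}

```text
t: 20.55
tcp_pos: [0.561, 0.1021, 0.0783]
orientation: [180.0, -0.1, 73.4]
ft_force: [0.1, -0.4, 0.9]
width: 0.179
finger_force: 0.0
```

```bash
sed -i 's/castw,.083): print/castw,.083,40): print/' h.py
python3 - <<'E'
from h import *
plan([-.7,41],90); look()
E
```

```text
tcp tray [-0.7  5.1] head 89.9 z 0.0783 dx 3.59 dy -0.00 cm twist -0.1
[288.  243.5 115.5] [16.7  4.4] 17.8
[ 255.5  189.5 5367. ] [-0.8 34.6] 43.7
[328.5 160.5 488.5] [35.1 50.8] 15.4
[181.5 161.  476. ] [-36.8  50.9] 15.2
[  254.5    82.5 13612.5] [-0.8 88.6] 80.9
```

{"method": "drive_tool", "body": {
  "targets": [
    {"dx": 0.9, "dy": 0, "dz": 0, "twist": 0},
    {"dx": 0.9, "dy": 0, "dz": 0, "twist": 0},
    {"dx": 0.9, "dy": 0, "dz": 0, "twist": 0},
    {"dx": 0.9, "dy": 0, "dz": 0, "twist": 0},
    {"dx": 0, "dy": 0, "dz": 0, "twist": 0},
    {"dx": -1.5, "dy": 0, "dz": 0, "twist": 0},
    {"dx": -2.5, "dy": 0, "dz": 0, "twist": 0},
    {"dx": 0, "dy": 0, "dz": -4, "twist": 0},
    {"dx": 0, "dy": 0, "dz": -6, "twist": 0},
    {"dx": 0, "dy": 0, "dz": -4, "twist": 0}
  ]
}}

```text
t: 21.85
tcp_pos: [0.5595, 0.0941, 0.2203]
orientation: [179.9, 0.1, 73.2]
ft_force: [0.5, 0.3, -0.2]
width: 0.184
finger_force: 0.0
```

{"method": "drive_tool", "body": {
  "targets": [
    {"dx": -4, "dy": 0, "dz": 0, "twist": 0},
    {"dx": -4, "dy": 0, "dz": 0, "twist": 0},
    {"dx": 0, "dy": 0, "dz": 0, "twist": 0},
    {"dx": 0, "dy": 0, "dz": 0, "twist": 0}
  ]
}}

```text
t: 22.35
tcp_pos: [0.5363, 0.0191, 0.2182]
orientation: [-180.0, 0.0, 73.2]
ft_force: [0.4, 0.1, 0.5]
width: 0.179
finger_force: 0.0
```

Run:
```python
from h import *
snap('wrist','fin.png'); print(get_obs()['t'])
```

```text
22.4
```

View pics/fin.png

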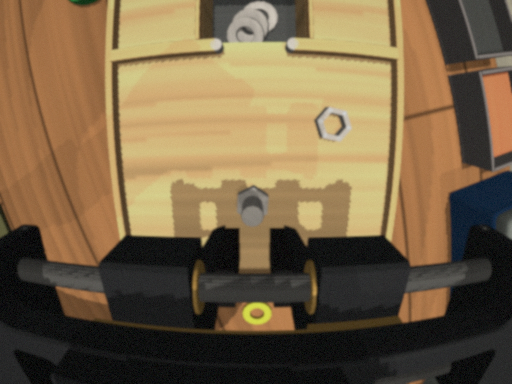

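All three washers are in the slot near (252,22). The nut at (333,124) and the standing bolt at (252,205) are where they were, and the robot is clear.

```bash
python3 -c "
from bench import *
print(hand_in())"
```

```text
the job is handed in; nothing more can be done
None
```

All three washers were pushed one after another through the gate into the slot, the nut and standing bolt were left where they were, and the job was handed in at about 22 s.

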